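Pop out the round guest pager and trap it

TASK

The two-lane dock on the table holds one round and one square guest pager. Press the release key beside the round pager's lane so that the round pager pops out, and stop it with a finger on the front ledge, once it is wholly out of its bay, before it slides off. Do not pick it up, leave the other key, the square pager and the things around alone, and finish while still holding the round pager back with the finger.

Things in the scene. Friction and masses are not known exactly. Their poses are not given: they have to be found in the camera images.
- pager_dock: grey metal dock fixed to the table, plate 228 mm wide (y), x from -72 (front edge) to +96 mm, 22 mm thick; origin on the table, x to its rear (away from the outlet), y to its left, z up. Two lanes along x, centred at y = +38 and -38 mm, 55 mm wide, floor 22 mm above the table; x = +14 to +95 mm is an open-topped bay with walls 20 mm high, x = -70 to +14 mm the open ledge with rails 8 mm high
- pager_round: round pager: black plastic disc 50 mm across, 28 mm high, 50 to 110 g, steel circle on top; origin at the centre of its underside. It waits in one of the two bays at dock x = +45 mm. It is wholly out of its bay when its centre is in front of dock x = -11 mm, and safe on the ledge while its centre is behind x = -50 mm
- pager_square: the square pager: black plastic, 50 x 50 mm, 28 mm high, with a steel square on top; origin at the centre of its underside. It waits in the other bay and must stay there
- key_left_top (a point): centre of the top of the left lane's key (a white plastic bar 48 mm along the dock's x by 30 mm along y, at dock x = -45 mm, y = +96 mm), 58 mm to the left of the lane's centre line; 43 mm above the table when up, 34 mm when fully down. The left key frees only the left lane
- key_right_top (a point): the same for the right lane's key, at dock x = -45 mm, y = -96 mm, 58 mm to the right of the right lane's centre line
- key_left (a joint): travel of the left key: 0 up, 0.009 m fully down; springs back; the pager comes free at 6 to 8 mm; it takes 4 to 10 N
- key_right (a joint): travel of the right key, likewise
- ledge_left (a point): point on the floor of the left lane's ledge, at dock x = -25 mm on the lane's centre line, 22 mm above the table. A damped spring pusher (about 3.5 N) behind the pager drives it out towards dock -x at roughly 0.08 m/s, and, unless something stands in its way, off the front edge about 1.7 s after the press; it keeps pushing on a pager that is held back
- ledge_right (a point): the same on the right lane's ledge. In each lane a steel tooth at dock x = 14.5 to 19.5 mm stands 6 mm above the floor in front of the waiting pager and sinks with the lane's key. If the key is let go while the pager is still above the tooth, the tooth rises under it
- bell: white domed counter bell with a black foot, 76 mm across, 56 mm high; bystander; origin at the centre of its underside
- tin: food tin, 57 mm across, 72 mm high; bystander; origin at the centre of its underside
- spice_jar: spice jar with a yellow cap, 42 mm across, 96 mm high; bystander; origin at the centre of its underside
Things that resemble listed ones, but are neither listed nor needed, are in the scene too. What is shaped like the pager_round but red is not meant.

How it is judged:
By the outcome, as a careful person would: the job done as asked, in the order asked, and still so for the second after the job is handed in, while the arm keeps its last pose, push and grip.
It also fails if it takes over 32 s, if anything falls off the work surface, if the arm or the gripper's body presses on something with over 40 N, if the wrist force passes 120 N, or if a joint passes its speed limit or range.

ROBOT

A 6-joint arm with a two-finger parallel gripper is mounted at the origin on a cart in front of the work surface, level with it; the furniture and walls round the work are solid. World frame = base frame: x ahead of the robot, y to its left, z up, the work surface at z = 0. Lengths are in m, angles in rad, forces in N, time in s.
With the tool pointing down it reaches from about 0.25 to 0.775 m from the base axis. Payload 4 kg.
Tool frame: the origin (TCP) lies midway between the tips of the shut fingers; the grasp point (between the pads) lies 19 mm behind it; z points along the fingers, y is the direction in which the jaws open and shut (so a half turn about z gives the same grasp; the last joint's range is limited). The gripper opens to 94 mm and grips with 3 to 60 N. Pads are 16 mm wide; open, the fingers measure 119 mm over their backs; the gripper's body (75 mm by 177 mm) begins 78 mm behind the grasp point.
Start: joints at [1.001, 0.087, 1.371, -0, 1.684, -0.103], TCP at [0.248, 0.491, 0.206] pointing down, gripper open.
Joint ranges: [-3.1, 3.1], [-0.76, 2.03], [0.27, 2.55], [-1.08, 4.22], [0.17, 2.65], [-2.57, 2.57]. Speed limits (rad/s): [2.79, 2.79, 3.14, 3.14, 3.14, 3.14].

INTERFACE

Orientations are given as [roll, pitch, yaw] about the fixed x, y, z axes, in that order (R = Rz(yaw) Ry(pitch) Rx(roll)).
In Python, from bench import robot, cams gives the robot as it stands.
- The arm moves only by the tool step_arm, never from a script. Its argument "plan" is a list that holds one entry, the list of rows, each a list of 5 numbers: the shift along the world's x, y, z in mm, then the turn about the world's z in rad, then the opening in per cent of the stroke, from 0 (shut) to 100 (fully open). In form: [[[tx, ty, tz, turn, fingers], ...]]. A call has 1 to 8 rows; each row is the pose to reach, as a shift and turn from the pose commanded when the call began; what a row does not reach only later rows make up. A row lasts 1/12 s, in which the tool goes at most 41.7 mm and 7.16 degrees, less where a joint would pass 70% of its speed; a pose out of reach is approached as far as the arm can. A call with a gripper value outside its range is refused whole. The fingers move at their own pace and stop on an object; the grip force is fixed at half the most. Time passes only in rows, so rows that repeat a pose let the fingers close. It gives the time, the measured TCP pose, the force and the opening at its end, in the units of the state.
- robot.get_obs(): the state, without advancing time (a new reading comes with each control period).
- cams.snapshot(name): name is "scene" or "top"; returns a dict with "frame" (420x560x3 uint8, red, green, blue), "camera_matrix" (3x3 intrinsics, pixels), "origin" and "attitude" of the camera in the world. Camera axes: x right, y down, z forward; pixel columns grow to the right and rows downward; lengths in m; the calibration is good to about 2 mm. A picture is of the moment at which its call begins. There is no depth.
- robot.close_job(): hands the job in, once; it reports no verdict.
The state is a dict: "time": time; "joint_positions": joint angles; "qvel": joint speeds; "joint_torque": joint torques, N m; "tool_pos": TCP position; "ee_rot": TCP orientation; "wrist_force": force on the tool from outside, world axes, zero at the start; "wrist_torque": the same for the moment, N m; "width": finger opening in m.
Only numpy, scipy, OpenCV 4.12 (cv2) and the standard library are available. Lean on these libraries where they do the work, as an engineer would, in place of code of your own. Each camera call takes 0.05 s, during which the arm holds its last target. There are 200 camera calls.

## Working session

There is one attempt and no reset: what is moved stays moved. The work goes in short steps, Python scripts to look and compute and a tool call to move; the robot and the scene stay as the last step left them, time stands still between calls to the robot, and variables do not carry over. Pictures are saved under pics/ and viewed, about 8 in all and at most 12, crops included, and the job is handed in when it is done.

Besides the shell and the picture viewer there is one more tool, called after "Call:" in YAML: its name, and indented under it one key for each argument. step_arm: Moves the arm, as the interface text tells. Its arguments: {"type":"object","properties":{"plan":{"type":"array"}},"required":["plan"]}

```bash
mkdir -p pics; ls
python3 - <<'E'
from bench import robot, cams
import cv2, json
for n in("scene","top"):
    s=cams.snapshot(n); cv2.imwrite(f"pics/{n}0.png",s["frame"][...,::-1])
    print(n,s["camera_matrix"],s["origin"],s["attitude"])
print(robot.get_obs())
E
```

```text
pics
scene [[457.77682032   0.         276.56108213]
 [  0.         457.77682032 212.21737466]
 [  0.           0.           1.        ]] [ 0.22890564 -0.59272799  0.62071233] [-2.18182709  0.01339754 -0.54489133]
top [[399.1117428    0.         279.45792439]
 [  0.         399.1117428  209.95226688]
 [  0.           0.           1.        ]] [0.38254266 0.11039194 1.08274823] [-2.92077956e+00 -1.82309484e-03 -1.73971438e+00]
{'time': 0.1, 'joint_positions': array([ 1.00090971e+00,  8.78905190e-02,  1.37209582e+00,  4.13622346e-06,
        1.68358739e+00, -1.03127736e-01]), 'qvel': array([ 0.00073798, -0.00091856, -0.00378226,  0.0010902 , -0.00116281,
        0.00031917]), 'joint_torque': array([ 2.50818870e-03, -3.41244221e+01, -3.03303266e+01,  7.20758317e-02,
        3.02769360e-02, -1.06172772e-04]), 'tool_pos': array([0.24724786, 0.49074481, 0.20441977]), 'ee_rot': array([-3.13962253e+00, -2.08030592e-04,  2.67483403e+00]), 'wrist_force': array([ 0.81125642, -0.51001201,  0.0818725 ]), 'wrist_torque': array([ 0.02481842,  0.04554878, -0.04747752]), 'width': 0.09391000509426177}
```

View pics/top0.png

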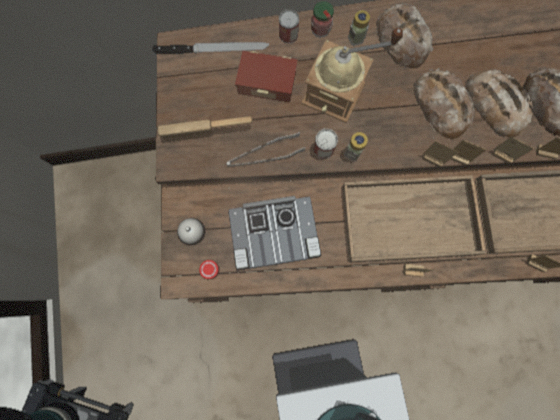

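View pics/scene0.png

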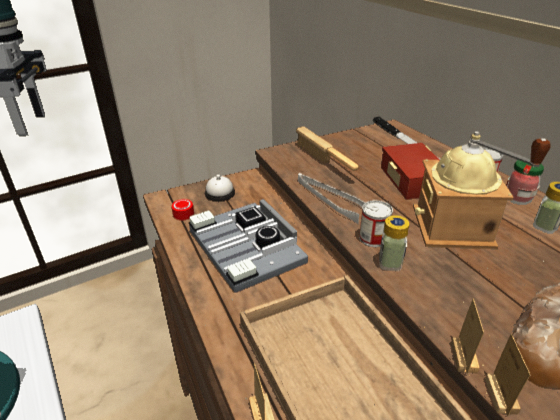

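The dock is at top-image (275,232), with its keys, at (240,259) and (313,247), towards the robot. Three things could be the round pager: the round black one at (286,216) in the right lane, the square black one at (258,220), and the red disc at (209,270). The black disc in the right bay fits the description, and I'll confirm it in a crop.

Run:
```python
import cv2
t=cv2.imread("pics/top0.png")[190:275,220:330]
s=cv2.imread("pics/scene0.png")[190:295,180:315]
cv2.imwrite("pics/c1.png",cv2.resize(t,None,fx=7,fy=7,interpolation=cv2.INTER_CUBIC))
cv2.imwrite("pics/c2.png",cv2.resize(s,None,fx=5.5,fy=5.5,interpolation=cv2.INTER_CUBIC))
```

```text
(no output)
```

View pics/c1.png

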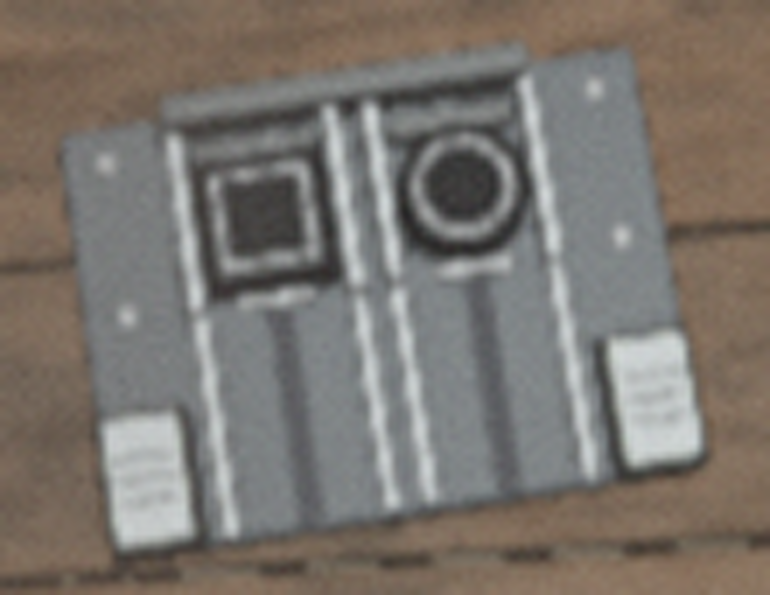

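View pics/c2.png

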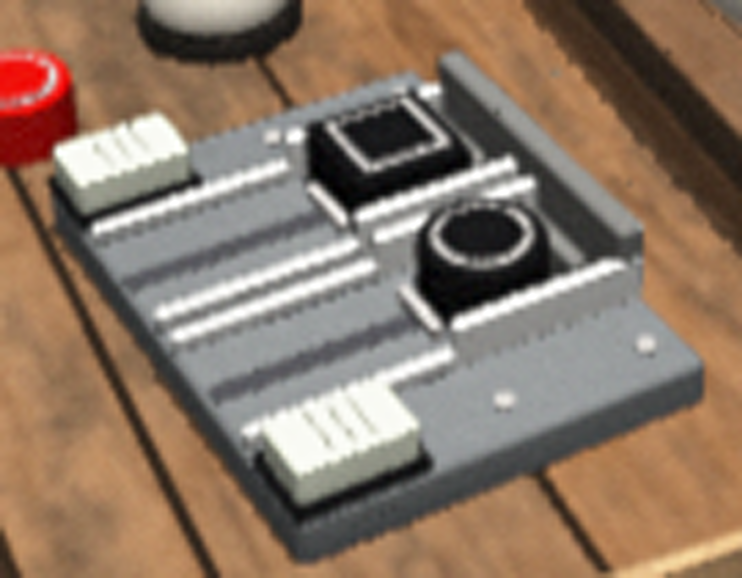

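```bash
cat > h.py <<'E'
import numpy as np
from scipy.spatial.transform import Rotation as R
CAL={"top":([399.1117428,279.45792439,209.95226688],[0.38254266,0.11039194,1.08274823],[-2.92077956,-1.82309484e-03,-1.73971438]),
"scene":([457.77682032,276.56108213,212.21737466],[0.22890564,-0.59272799,0.62071233],[-2.18182709,0.01339754,-0.54489133])}
def proj(n,P):
    (f,cx,cy),o,a=CAL[n]
    q=R.from_euler("xyz",a).inv().apply(np.atleast_2d(P)-o)
    return q[:,:2]/q[:,2:]*f+[cx,cy]
def world(p,d):  # d in mm, dock frame; p=x,y,yaw
    d=np.atleast_2d(d)/1000.
    return R.from_euler("z",p[2]).apply(d)+[p[0],p[1],0]
E
python3 - <<'E'
from h import *
from scipy.optimize import least_squares
D=np.array
sets={"top":(7,(220,190),[((96,114,22),(62,140)),((96,-114,22),(635,48)),((-45,96,43),(151,480)),((-45,-96,43),(651,398)),((45,-38,50),(463,187)),((45,38,50),(263,215))]),
"scene":(5.5,(180,190),[((-45,96,43),(120,150)),((-45,-96,43),(336,431)),((45,-38,50),(484,234)),((45,38,50),(388,133))])}
def res(p):
    return np.concatenate([(proj(n,world(p,[a for a,_ in L]))-((D([b for _,b in L])+.5)/f-.5+o)).ravel() for n,(f,o,L) in sets.items()])
s=least_squares(res,[.4,.1,0]); print(s.x,s.fun.reshape(-1,2).round(2))
p=s.x
for sel in (["top"],["scene"]):
    full=sets; 
    r=least_squares(lambda q:np.concatenate([(proj(n,world(q,[a for a,_ in full[n][2]]))-((D([b for _,b in full[n][2]])+.5)/full[n][0]-.5+full[n][1])).ravel() for n in sel]),p); print(sel,r.x)
print("key_right",world(p,[-45,-96,43]),"TCP goal",world(p,[-60,-67,34]))
E
```

```text
[ 0.54634566  0.09397063 -0.01162089] [[-0.68 -0.74]
 [-0.13 -0.25]
 [-0.55  0.09]
 [ 0.76  0.3 ]
 [ 0.27  0.02]
 [ 0.38  0.43]
 [-0.23 -0.33]
 [ 0.45 -0.89]
 [-0.21  0.65]
 [-0.13  0.72]]
['top'] [ 0.54632247  0.09395221 -0.00997223]
['scene'] [ 0.54636958  0.09390822 -0.01439565]
key_right [[ 0.50023312 -0.00149996  0.043     ]] TCP goal [[0.48557113 0.02767239 0.034     ]]
```

The fit is sub-pixel: the dock sits at (0.546, 0.094) with yaw -0.012, and the two cameras agree. The black disc is in the right lane (top pixel (286,216)), so the right key is the one to press. I'll set the jaws about 45 mm apart so that one finger presses the right key while the other stands on the ledge as the stop.

Call:
step_arm:
  plan:
    - [[120,-230,0,0.23,48],[120,-230,0,0.23,48],[120,-230,0,0.23,48],[238,-463,0,0.455,48],[238,-463,0,0.455,48],[238,-463,0,0.455,48],[238,-463,0,0.455,48],[238,-463,0,0.455,48]]

```text
time: 0.77
tool_pos: [0.3951, 0.2038, 0.2052]
ee_rot: [-3.142, -0.0, 3.13]
wrist_force: [1.4, 0.9, 0.5]
width: 0.0464
```

Call:
step_arm:
  plan:
    - [[85,-166,0,0,48],[85,-166,0,0,48],[85,-166,0,0,48],[85,-166,0,0,48],[85,-166,-120,0,48],[85,-166,-120,0,48],[85,-166,-120,0,48],[85,-166,-120,0,48]]

```text
time: 1.43
tool_pos: [0.4733, 0.0387, 0.0763]
ee_rot: [3.141, -0.018, 3.128]
wrist_force: [-1.2, -0.3, -1.3]
width: 0.0454
```

Run:
```python
from bench import robot, cams
from h import *
import cv2
s=cams.snapshot("scene")["frame"][...,::-1]; t=cams.snapshot("top")["frame"][...,::-1]
o=robot.get_obs(); print(o["time"],o["tool_pos"],o["ee_rot"],o["width"],o["wrist_force"])
p=[0.54635,0.09397,-0.0116]
print("dock frame mm",R.from_euler("z",-p[2]).apply(o["tool_pos"]-[p[0],p[1],0])*1000)
a=cv2.resize(s[150:295,170:325],None,fx=3.8,fy=3.8,interpolation=cv2.INTER_CUBIC)
cv2.imwrite("pics/h1.png",a)
```

```text
1.5333 [0.47869919 0.03968144 0.08445843] [ 3.14114491 -0.00422565  3.12926398] 0.04475559218668158 [-0.31414264 -0.09243375  0.82782977]
dock frame mm [-67.01652637 -55.06964064  84.45843206]
```

View pics/h1.png

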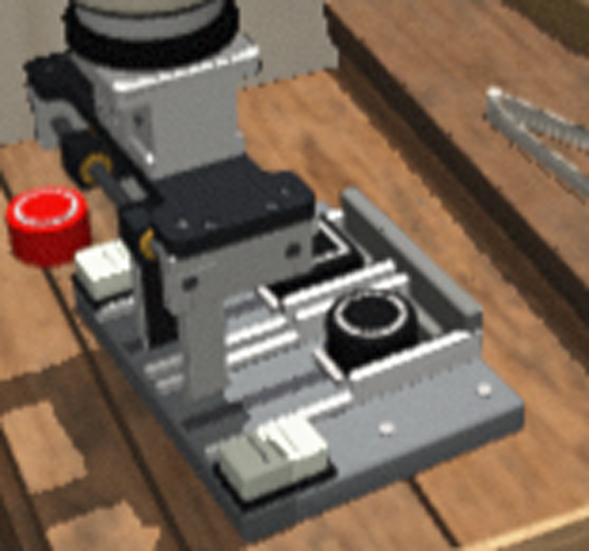

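The picture shows the gripper above the dock, with one finger near the right lane's rail at (205,390) and the right key at (275,460). The tool is about 7 mm short in x and 12 mm too far left, so I'll correct that and come lower.

Call:
step_arm:
  plan:
    - [[7,-12,0,0,48],[7,-12,0,0,48],[7,-12,-25,0,48],[7,-12,-25,0,48],[7,-12,-25,0,48],[7,-12,-25,0,48],[7,-12,-25,0,48],[7,-12,-25,0,48]]

```text
time: 2.2
tool_pos: [0.4879, 0.0277, 0.062]
ee_rot: [-3.142, 0.002, 3.13]
wrist_force: [-0.7, 0.3, 0.6]
width: 0.0454
```

Run:
```python
from bench import robot, cams
from h import *
import cv2
s=cams.snapshot("scene")["frame"][...,::-1]; t=cams.snapshot("top")["frame"][...,::-1]
o=robot.get_obs(); print(o["time"],o["tool_pos"],o["ee_rot"],o["width"],o["wrist_force"],abs(o["qvel"]).max())
p=[0.54635,0.09397,-0.0116]
print("dock frame mm",R.from_euler("z",-p[2]).apply(o["tool_pos"]-[p[0],p[1],0])*1000)
s=s.copy()
# expected finger tip outlines: rect centred at tcp +-29mm along tool y, 16x12.5
for sg in(-1,1):
    c=[[a,sg*(o["width"]*500+6.25)+b,0] for a,b in((-8,-6),(8,-6),(8,6),(-8,6))]
    P=R.from_euler("z",o["ee_rot"][2]).apply(np.array(c)/1000)+o["tool_pos"]
    print(sg,proj("scene",P).round(1).tolist())
a=cv2.resize(s[185:290,180:310],None,fx=5.5,fy=5.5,interpolation=cv2.INTER_CUBIC)
for sg in(-1,1):
    c=[[a_,sg*(o["width"]*500+6.25)+b,0] for a_,b in((-8,-6),(8,-6),(8,6),(-8,6))]
    P=R.from_euler("z",o["ee_rot"][2]).apply(np.array(c)/1000)+o["tool_pos"]
    q=((proj("scene",P)-[180,185]+.5)*5.5-.5).round().astype(int)
    cv2.polylines(a,[q],True,(0,255,0),1)
cv2.imwrite("pics/h2.png",a)
```

```text
2.3 [0.48752562 0.0276765  0.06143419] [3.14158862e+00 1.50635614e-03 3.12997509e+00] 0.04536870565735383 [-0.19985065 -0.40056455 -0.11889449] 0.004530298725364406
dock frame mm [-58.05143656 -66.9713861   61.43418692]
-1 [[223.4, 242.1], [215.9, 244.8], [218.5, 248.2], [226.1, 245.4]]
1 [[236.7, 258.7], [228.9, 261.7], [231.7, 265.4], [239.6, 262.4]]
```

View pics/h2.png

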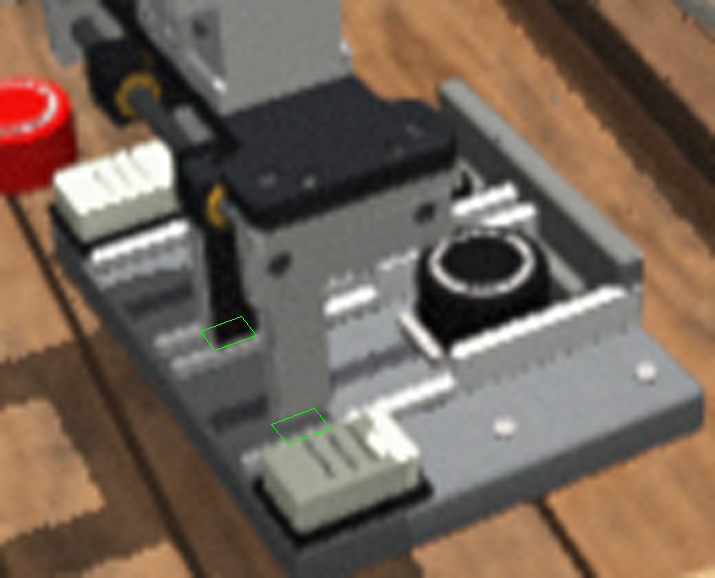

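Run:
```python
from bench import cams
import cv2,numpy as np
s=cams.snapshot("scene")["frame"][...,::-1]; t=cams.snapshot("top")["frame"][...,::-1]
f=lambda i:cv2.convertScaleAbs(cv2.resize(i,None,fx=10,fy=10,interpolation=cv2.INTER_CUBIC),alpha=1.2)
cv2.imwrite("pics/h3.png",f(s[228:282,210:265]))
```

```text
(no output)
```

View pics/h3.png

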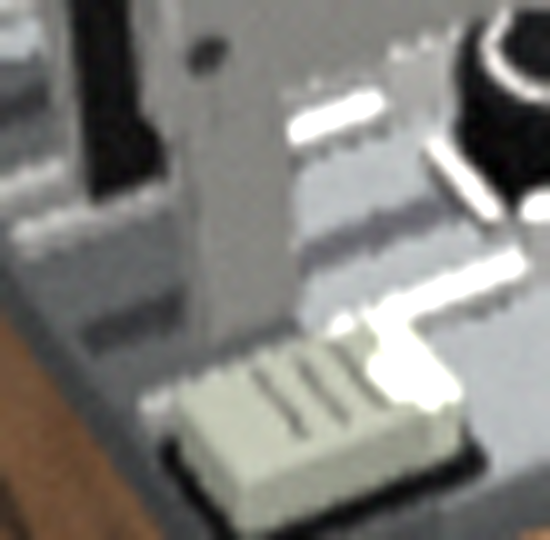

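The fingertips lie where the kinematics say: one on the key's inner half and one over the right lane's centre line, around (222,247) in the scene. Next I shift the tool 3 mm to the front and press.

Call:
step_arm:
  plan:
    - [[-3,0,-6,0,48],[-3,0,-12,0,48],[-3,0,-17,0,48],[-3,0,-22,0,48],[-3,0,-26,0,48],[-3,0,-28,0,48],[-3,0,-28,0,48],[-3,0,-28,0,48]]

```text
time: 3.07
tool_pos: [0.4836, 0.0277, 0.034]
ee_rot: [-3.142, -0.001, 3.13]
wrist_force: [-6.0, 0.6, 11.9]
width: 0.0452
```

```bash
cat > look.py <<'E'
from bench import robot, cams
from h import *
import cv2,sys
s=cams.snapshot("scene")["frame"][...,::-1]; t=cams.snapshot("top")["frame"][...,::-1]
o=robot.get_obs(); print(o["time"],o["tool_pos"],o["width"],o["wrist_force"])
p=[0.54635,0.09397,-0.0116]
print("dock frame mm",R.from_euler("z",-p[2]).apply(o["tool_pos"]-[p[0],p[1],0])*1000)
print("ring px if c=-28",proj("scene",world(p,[-28,-38,50])),proj("top",world(p,[-28,-38,50])))
f=lambda i:cv2.resize(i,None,fx=4,fy=4,interpolation=cv2.INTER_CUBIC)
cv2.imwrite(sys.argv[1],np.hstack([f(s[195:285,205:300]),f(t[190:280,235:330])]))
E
python3 look.py pics/p1.png
```

```text
3.1667 [0.48364767 0.02769337 0.03399929] 0.04520618246993269 [-6.73547689  1.47226113 11.38655506]
dock frame mm [-61.92931574 -66.99950551  33.99928522]
ring px if c=-28 [[235.30290913 244.58263709]] [[290.47701312 243.42428546]]
```

View pics/p1.png

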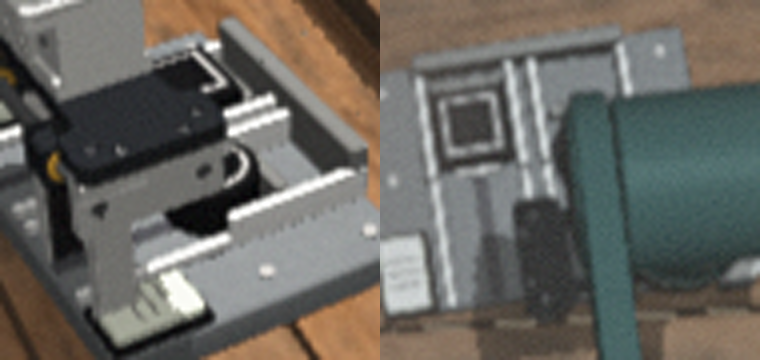

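The key is down and the pager, at left-crop (215,185), is on its way out. I'll hold.

Call:
step_arm:
  plan:
    - [[0,0,0,0,48],[0,0,0,0,48],[0,0,0,0,48],[0,0,0,0,48],[0,0,0,0,48],[0,0,0,0,48],[0,0,0,0,48],[0,0,0,0,48]]

```text
time: 3.83
tool_pos: [0.4835, 0.0277, 0.034]
ee_rot: [-3.142, -0.001, 3.13]
wrist_force: [-5.1, 0.9, 12.6]
width: 0.0449
```

Call:
step_arm:
  plan:
    - [[0,0,0,0,48],[0,0,0,0,48],[0,0,0,0,48],[0,0,0,0,48],[0,0,0,0,48],[0,0,0,0,48],[0,0,0,0,48],[0,0,0,0,48]]

```text
time: 4.5
tool_pos: [0.4836, 0.0277, 0.034]
ee_rot: [-3.141, -0.001, 3.13]
wrist_force: [-6.2, 0.9, 11.3]
width: 0.0452
```

```bash
python3 look.py pics/p2.png
```

```text
4.6 [0.48355268 0.02768478 0.03398977] 0.0452792495300555 [-6.21989421  0.21221003 11.67111356]
dock frame mm [-62.02419922 -67.00919007  33.98976705]
ring px if c=-28 [[235.30290913 244.58263709]] [[290.47701312 243.42428546]]
```

View pics/p2.png

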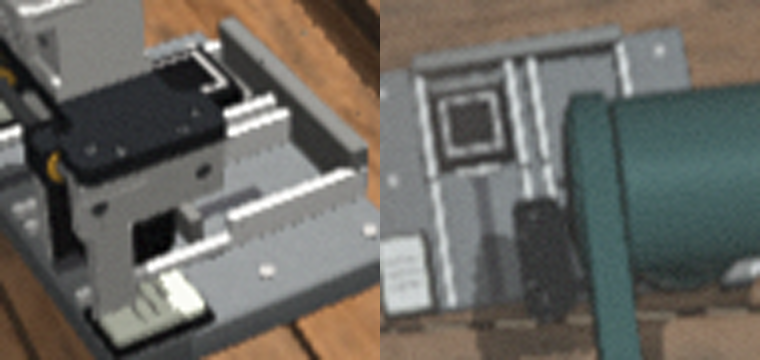

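The pager (black, left crop (150,240)) has come out behind the stopping finger, with the grey pusher block at (190,220) behind it. I'll check the position from its right-hand outline, at u ≈ 205+178/4 = 249.5.

Run:
```python
from h import *
import cv2
p=[0.54635,0.09397,-0.0116]
a=np.linspace(0,2*np.pi,200)
for c in(-10,-20,-28,-35,-45):
    print(c,[proj("scene",world(p,np.c_[c+25*np.cos(a),-38+25*np.sin(a),0*a+z]))[:,0].max().round(1) for z in(22,50)])
i=cv2.imread("pics/p2.png")
for y in(225,235,245): print(y,[(205+x/4,int(i[y,x].mean())) for x in range(140,212,6)])
```

```text
-10 [np.float64(256.5), np.float64(256.0)]
-20 [np.float64(252.1), np.float64(251.5)]
-28 [np.float64(248.6), np.float64(248.0)]
-35 [np.float64(245.5), np.float64(244.8)]
-45 [np.float64(241.1), np.float64(240.3)]
225 [(240.0, 24), (241.5, 22), (243.0, 13), (244.5, 10), (246.0, 13), (247.5, 12), (249.0, 41), (250.5, 54), (252.0, 60), (253.5, 76), (255.0, 81), (256.5, 161)]
235 [(240.0, 11), (241.5, 16), (243.0, 11), (244.5, 15), (246.0, 10), (247.5, 17), (249.0, 106), (250.5, 84), (252.0, 51), (253.5, 63), (255.0, 67), (256.5, 165)]
245 [(240.0, 10), (241.5, 9), (243.0, 10), (244.5, 6), (246.0, 4), (247.5, 36), (249.0, 139), (250.5, 158), (252.0, 164), (253.5, 207), (255.0, 249), (256.5, 252)]
```

The outline edge at u ≈ 248.3 puts the centre at dock x ≈ -28 mm, between the -11 and -50 limits, at rest against the finger.

```bash
python3 -c "
from bench import robot
print(robot.close_job())"
```

```text
the job is handed in; nothing more can be done
None
```

The round pager is out of its bay and held on the front ledge by a finger, and I handed the job in at about 4.6 s.

- **What I did:** The black round pager was in the right lane. I set the jaws about 45 mm apart, so that one finger pressed the right key fully down while the other stood on the lane's centre line as the stop. I held that pose for about 1.5 s and handed in with the arm still holding it.
- **Last checks:** The pager's outline in the scene camera puts its centre at about dock x = -28 mm, well within the -11 to -50 mm window. The tool was steady there, with about 12 N upward and 6 N sideways at the wrist. The square pager still sat in its bay in the last pictures.
- **Limits of the checks:** The arm hid the pager from the top camera, so its position comes from the scene camera alone. The 6 N sideways force was there before the pager reached the finger, so it does not show contact. Contact is inferred from the pager's position, which matches where the finger should stop it.
- **Key still down:** The finger was still pressing the right key when I handed in.

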